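# Fit the spindle to the roll holder and lock it with the keeper

### The job

Set up the roll holder: turn its steel keeper arm well clear of the socket by pushing the upright knob, stand the loose wooden spindle in the socket (the edge is sharp, so feel for the hole), and press it straight down until its flange sits flush on the block. Then turn the keeper fully back over the flange so that the spindle is locked in. Leave the pepper pot, the mustard jar and the tape roll where they stand.

Things in the scene. Friction and masses are not known exactly. Their poses are not given: they have to be found in the camera images.
- holder: The roll holder: a pale wooden block screwed to the worktop (it does not move), 110 (x) by 235 (y) by 36 mm high. Origin on the socket's axis at worktop height; z up; the block reaches 55 mm either way in its x, and from 55 mm on the -y side to 180 mm on the +y side of the socket. It carries the steel keeper, pivoted on its +y part.
- socket (a point): Centre of the socket's mouth on the block's top face, 36 mm above the worktop; axes as the holder's. Round blind hole 41.5 mm wide, 32 mm deep, sharp edge. A stiff rubber disc 12 mm below the mouth stops the spindle with its flange 12 mm proud; it gives way at about 8 N of push and stays where pushed (no spring back).
- pivot (a point): Centre of the keeper's upright pivot axis, 75 mm from the socket axis along the holder's +y, 46.5 mm above the worktop. The keeper is a steel bar 24 mm wide, 6 mm thick, its underside 46.7 mm above the worktop (2.7 mm above the flange of a seated spindle); its tip reaches 57 mm from the pivot, to 18 mm from the socket axis when shut, so it blocks the flange.
- keeper (a joint): Keeper angle, rad: 0 = fully over the socket, at its stop, arm along the holder's y; grows clockwise seen from above to 1.45, the knob swinging to the holder's +x and the tip to -x. From 0.9 on it is well clear. Stiff (about 2 N at the knob), stays where left; starts at 0 to 0.25.
- knob (a point): Centre of the top of the black upright knob on the keeper's tail: 18 mm thick, standing from 53 to 105 mm above the worktop, 66 mm from the pivot on the side away from the tip. It turns with the keeper.
- spindle: Loose wooden spindle, 130 mm tall, about 220 g, upright on the worktop. Origin at the centre of its underside, z up its axis. From below: spigot 40 mm wide, 24 mm high, sharp lower edge; flange 62 mm wide, 24 to 32 mm up; shaft 28 mm wide, 32 to 130 mm, with a thin steel band near the flat top. Seated, its underside is 24 mm below the socket mouth.
- pepper_pot: Bystander: small spice jar with a dark green cap, 46 mm wide, 106 mm tall, upright; origin at the centre of its underside.
- jar_mustard: Bystander: glass jar with a wide red lid, 66 mm wide, 100 mm tall, upright; origin at the centre of its underside.
- tape_roll: Bystander: roll of tape lying flat, 104 mm wide, 25 mm high, on the worktop; origin at the centre of its underside.
Things that resemble listed ones, but are neither listed nor needed, are in the scene too. Leave any blue or yellow look-alike of the spindle alone.

How it is judged:
By the outcome, as a careful person would: the job done as asked, in the order asked, and still so for the second after the job is handed in, with the robot touching nothing.
It also fails if it takes over 72 s, if anything falls off the work surface, if the arm or the gripper's body presses on something with over 40 N, if the wrist force passes 120 N, or if a joint passes its speed limit or range.

### The arm

A 6-joint arm with a two-finger parallel gripper is mounted at the origin on a cart in front of the work surface, level with it; the furniture and walls round the work are solid. World frame = base frame: x ahead of the robot, y to its left, z up, the work surface at z = 0. Lengths are in m, angles in rad, forces in N, time in s.
With the tool pointing down it reaches from about 0.35 to 0.975 m from the base axis. Payload 7.1 kg.
Tool frame: the origin (TCP) lies at the very end of the fingers, on their centre line; the grasp point (between the pads) lies 19 mm behind it; z points along the fingers, y is the line along which they close (so a half turn about z gives the same grasp; the last joint's range is limited). The gripper opens to 88 mm and grips with 3 to 60 N. Pads are 20 mm wide; open, the fingers measure 115 mm over their backs; the gripper's body (75 mm by 178 mm) begins 61 mm behind the grasp point.
Start: joints at [1.164, 0.423, 1.63, -0, 1.089, -0.019], TCP at [0.236, 0.579, 0.223] pointing down, gripper open.
Joint ranges: [-3, 3], [-0.9, 2.11], [0.09, 2.58], [-1.31, 4.45], [0.11, 2.69], [-2.54, 2.54]. Speed limits (rad/s): [2.39, 2.39, 3.01, 3.14, 3.14, 3.14].

### API

Orientations are given as a unit quaternion [w, x, y, z].
In Python, from bench import get_obs, camera, finish_job, masks_of gives the robot as it stands.
- The arm moves only by the tool jog_arm, never from a script. Its argument "moves" is a list of rows, each a list of 3 entries, a list of its own where there are three numbers: the turn, a rotation vector about the tool's x, y, z in degrees, then the shift along the tool's x, y, z in m, then the opening, from 0 (shut) to 1 (fully open). A call has 1 to 20 rows; each row is the pose to reach, as a shift and turn from the pose commanded when the call began, along the tool's axes at that moment; what a row does not reach only later rows make up. A row lasts 1/10 s, in which the tool goes at most 50 mm and 8.59 degrees, less where a joint would pass 70% of its speed; a pose out of reach is approached as far as the arm can. A call with a gripper value outside its range is refused whole. The fingers move at their own pace and stop on an object; "grip_force" is the grip in N (left out, the last holds). Time passes only in rows, so rows that repeat a pose let the fingers close. It gives the time, the measured TCP pose, the force, the opening and the grip force at its end, in the units of the state.
- get_obs(): the state, without advancing time (a new reading comes with each control period).
- camera(name): name is "scene" or "top" or "wrist"; returns a dict with "pixels" (420x560x3 uint8, red, green, blue), "fx", "fy", "cx", "cy" (pixels), "R" (3x3) and "t" (3): a world point X has camera coordinates R X + t. Camera axes: x right, y down, z forward; pixel columns grow to the right and rows downward; lengths in m; the calibration is good to about 2 mm. A picture is of the moment at which its call begins. There is no depth.
- finish_job(): hands the job in; it is judged then, once.
Trained networks look in a picture, given as the dict that the camera call returned (one of the last four; its "shot" number tells which), for a name from the list of things; names that differ only in an ending like _2 or _b are one class to them, and where a whole thing is asked for, a point or a joint stands for the part that bears it (a point fixed in the world has none). Each returns a list of dicts, best first, with "p" (0 to 1); they miss things now and then, are a little off and sometimes report something else, mostly with a low value. They report only what shows in the picture. A call takes as long as a camera call. They do not tell look-alikes from the thing itself.
- masks_of(picture, target): "pixels" (420x560 bool, what is visible of it) and "rect" ([left, top, right, bottom] in pixels, round what is visible of it).
The state is a dict: "t": time; "qpos": joint angles; "joint_vel": joint speeds; "joint_torque": joint torques, N m; "tool_pos": TCP position; "orientation": TCP orientation; "ft_force": force on the tool from outside, world axes, zero at the start; "moment": the same for the moment, N m; "finger_gap": finger opening in m; "grasp_force": force on a finger pad.
Only numpy, scipy, OpenCV 4.12 (cv2) and the standard library are available. Lean on these libraries where they do the work, as an engineer would, in place of code of your own. Each camera call takes 0.05 s, during which the arm holds its last target. There are 200 camera calls.

## Working session

There is one attempt and no reset: what is moved stays moved. The work goes in short steps, Python scripts to look and compute and a tool call to move; the robot and the scene stay as the last step left them, time stands still between calls to the robot, and variables do not carry over. Pictures are saved under pics/ and viewed, at most 10 in all, crops included, and the job is handed in when it is done.

Besides the shell and the picture viewer there is one more tool, called after "Emit:" as name(argument=value, ...) on one line, values as JSON. jog_arm: Moves the arm, as the interface text tells. Its arguments: {"type":"object","properties":{"moves":{"type":"array"},"grip_force":{"type":"number"}},"required":["moves"]}

```bash
mkdir -p pics
cat > h.py <<'E'
import numpy as np, cv2
from bench import get_obs,camera,finish_job,masks_of
def save(c,n): cv2.imwrite(f'pics/{n}.png',cv2.cvtColor(c['pixels'],cv2.COLOR_RGB2BGR))
def ray(c,u,v,z):
    R=np.array(c['R']);t=np.array(c['t']);o=-R.T@t
    d=R.T@np.array([(u-c['cx'])/c['fx'],(v-c['cy'])/c['fy'],1.]);return o+d*(z-o[2])/d[2]
def proj(c,X):
    p=np.array(c['R'])@np.array(X)+np.array(c['t']);return np.array([c['cx']+c['fx']*p[0]/p[2],c['cy']+c['fy']*p[1]/p[2]])
E
python3 - <<'E'
from h import *
o=get_obs();print({k:np.round(v,3) for k,v in o.items()})
ims=[]
for n in ['top','scene']:
    c=camera(n);ims.append(c['pixels']);save(c,n+'0')
    print(n,np.round(-np.array(c['R']).T@c['t'],3),c['fx'])
    for k in ['holder','keeper','knob','spindle','pepper_pot','jar_mustard','tape_roll']:
        print(k,[(np.array(m['rect']).round().tolist(),round(m['p'],2)) for m in masks_of(c,k)])
E
```

```text
{'t': np.float64(0.0), 'qpos': array([ 1.164,  0.424,  1.631, -0.   ,  1.089, -0.019]), 'joint_vel': array([-0.002,  0.001,  0.   ,  0.001, -0.   ,  0.   ]), 'joint_torque': array([ 4.0000e-03, -5.4460e+01, -2.7368e+01,  6.5000e-02,  2.3000e-02,
       -0.0000e+00]), 'tool_pos': array([0.236, 0.578, 0.222]), 'orientation': array([-0.   ,  0.193,  0.981, -0.001]), 'ft_force': array([-0.064, -0.306, -0.124]), 'moment': array([0.016, 0.007, 0.046]), 'grasp_force': np.float64(0.0), 'finger_gap': np.float64(0.088)}
top [ 0.397 -0.034  1.379] 403.01498261751937
holder [([248.0, 183.0, 325.0, 236.0], 0.86)]
keeper [([260.0, 204.0, 297.0, 219.0], 0.81)]
knob [([256.0, 204.0, 300.0, 215.0], 0.85)]
spindle [([340.0, 183.0, 358.0, 201.0], 0.8), ([376.0, 254.0, 400.0, 276.0], 0.66), ([338.0, 251.0, 359.0, 275.0], 0.59), ([363.0, 222.0, 385.0, 243.0], 0.52)]
pepper_pot [([169.0, 226.0, 191.0, 241.0], 0.68)]
jar_mustard [([165.0, 182.0, 192.0, 206.0], 0.71)]
tape_roll [([329.0, 129.0, 362.0, 158.0], 0.75)]
scene [0.406 0.609 1.278] 497.1565461703475
holder [([272.0, 183.0, 311.0, 262.0], 0.63)]
keeper [([283.0, 202.0, 300.0, 244.0], 0.81)]
knob [([285.0, 203.0, 297.0, 243.0], 0.8)]
spindle [([279.0, 130.0, 297.0, 165.0], 0.91), ([328.0, 123.0, 346.0, 152.0], 0.82), ([367.0, 111.0, 385.0, 149.0], 0.78), ([267.0, 180.0, 312.0, 264.0], 0.73), ([356.0, 147.0, 380.0, 182.0], 0.56)]
pepper_pot [([279.0, 328.0, 302.0, 359.0], 0.68), ([270.0, 181.0, 312.0, 261.0], 0.31)]
jar_mustard []
tape_roll [([219.0, 130.0, 254.0, 166.0], 0.72)]
```

View pics/top0.png

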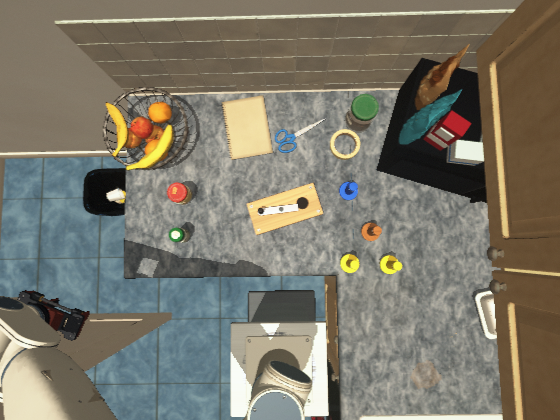

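View pics/scene0.png

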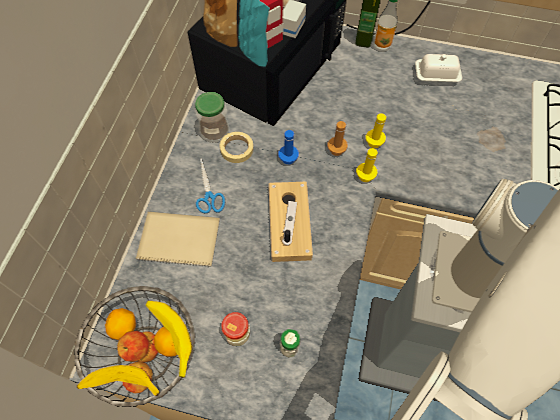

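The top view shows the holder at about (285,209), with its socket at (303,203) and its knob at (261,211). The orange-brown wooden spindle is at (371,231). The blue (348,190) and yellow (349,264), (391,265) ones are decoys.

Run:
```python
from h import *
c=camera('top')
m=masks_of(c,'holder')[0]['pixels'].astype(np.uint8)
k=masks_of(c,'keeper')[0]['pixels'];
pts=np.argwhere(m|k)[:,::-1]
W=np.array([ray(c,u,v,.036)[:2] for u,v in pts],np.float32)
r=cv2.minAreaRect(W);print('rect',r)
for z in (0,.13):
  for (u,v) in [(371,231)]: print('sp',z,ray(c,u,v,z))
for s in masks_of(c,'spindle'):
  q=np.argwhere(s['pixels']);print(s['rect'],c['pixels'][s['pixels']].mean(0).round(),ray(c,*q.mean(0)[::-1],.04).round(3))
print('sock',ray(c,303,203,.036),'knob',ray(c,261,211,.105))
a=c['pixels'][165:285,235:415];cv2.imwrite('pics/crop.png',cv2.cvtColor(cv2.resize(a,None,fx=4.4,fy=4.4,interpolation=cv2.INTER_CUBIC),cv2.COLOR_RGB2BGR))
```

```text
rect ((0.5280981659889221, -0.030551865696907043), (0.11502359807491302, 0.23660509288311005), 16.793399810791016)
sp 0 [ 0.44994408 -0.32280647  0.        ]
sp 0.13 [ 0.44498065 -0.29556499  0.13      ]
[376.5, 251.1, 401.8, 275.0] [206. 197.  66.] [ 0.338 -0.372  0.04 ]
[364.7, 222.2, 386.9, 242.2] [184. 119.  68.] [ 0.447 -0.316  0.04 ]
[340.2, 181.1, 358.1, 202.5] [ 67. 113. 198.] [ 0.585 -0.247  0.04 ]
[339.7, 254.3, 357.7, 273.1] [224. 216.  66.] [ 0.345 -0.239  0.04 ]
sock [ 0.5460797  -0.09215838  0.036     ] knob [0.51530567 0.04472595 0.105     ]
```

View pics/crop.png

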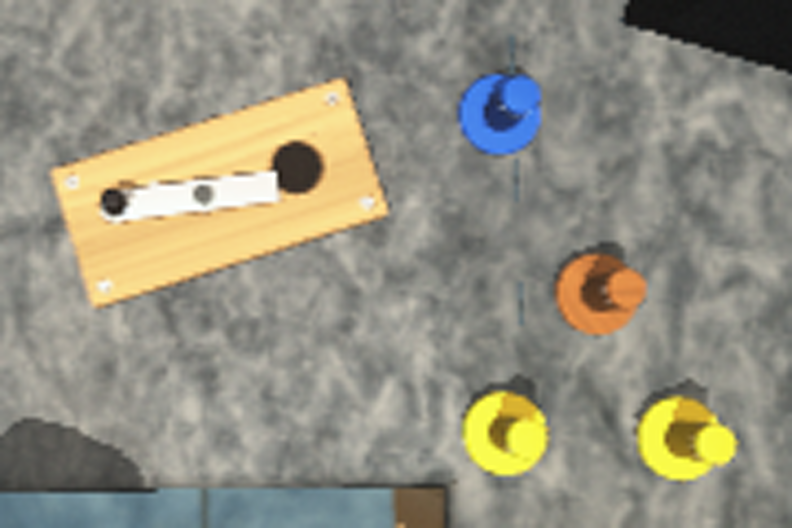

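The crop shows the socket at top-image pixel (302.5,203), the pivot at (281,209), the knob top at (261,211), and the keeper nearly shut. The wooden spindle's flange is at (371,231) and its top at (377.5,230).

```bash
cat >> h.py <<'E'
from scipy.spatial.transform import Rotation as Ro
def rel(*targets):
    o=get_obs();q=o['orientation'];R=Ro.from_quat([q[1],q[2],q[3],q[0]]).as_matrix()
    for T in targets: print(T.round(3) if hasattr(T,'round') else T,'->',(R.T@(np.array(T)-o['tool_pos'])).round(4))
E
python3 - <<'E'
from h import *
c=camera('top')
print('flange',ray(c,371.1,231.4,.032),'top',ray(c,377.5,230.2,.13),'sock',ray(c,302.5,203,.036),'piv',ray(c,281.1,209.1,.053),'knob',ray(c,260.9,210.7,.105))
rel([.478,.060,.22])
E
```

```text
flange [ 0.44738908 -0.31637804  0.032     ] top [ 0.44710213 -0.31562645  0.13      ] sock [ 0.54611033 -0.09048493  0.036     ] piv [ 0.52523487 -0.01864055  0.053     ] knob [0.51626848 0.04503299 0.105     ]
[0.478, 0.06, 0.22] -> [-0.4199 -0.3887  0.0027]
```

Emit:
jog_arm(moves=[[[0, 0, 0], [-0.42, -0.389, 0.0], 0], [[0, 0, 0], [-0.42, -0.389, 0.0], 0], [[0, 0, 0], [-0.42, -0.389, 0.0], 0], [[0, 0, 0], [-0.42, -0.389, 0.0], 0], [[0, 0, 0], [-0.42, -0.389, 0.0], 0], [[0, 0, 0], [-0.42, -0.389, 0.0], 0], [[0, 0, 0], [-0.42, -0.389, 0.0], 0], [[0, 0, 0], [-0.42, -0.389, 0.0], 0], [[0, 0, 0], [-0.42, -0.389, 0.0], 0], [[0, 0, 0], [-0.42, -0.389, 0.0], 0], [[0, 0, 0], [-0.42, -0.389, 0.0], 0], [[0, 0, 0], [-0.42, -0.389, 0.0], 0], [[0, 0, 0], [-0.42, -0.389, 0.0], 0], [[0, 0, 0], [-0.42, -0.389, 0.0], 0], [[0, 0, 0], [-0.42, -0.389, 0.0], 0], [[0, 0, 0], [-0.42, -0.389, 0.0], 0]])

```text
t: 2.65
tool_pos: [0.4775, 0.0608, 0.2227]
orientation: [-0.0, 0.192, 0.981, 0.0]
ft_force: [0.3, -0.4, 0.3]
finger_gap: 0.0003
grasp_force: 0.0
```

Run:
```python
from h import *
c=camera('wrist');save(c,'w1')
o=get_obs();print(o['tool_pos'],o['orientation'],o['qpos'])
for n,X in dict(sock=[.546,-.0905,.036],knob=[.516,.045,.105],piv=[.5245,-.0184,.053]).items(): print(n,proj(c,X))
for k in ['holder','knob','keeper']: print(k,[(m['rect'],m['p']) for m in masks_of(c,k)])
```

```text
[0.47760592 0.06073026 0.22269599] [-5.70781726e-05  1.91768089e-01  9.81440266e-01  1.43545247e-05] [ 1.01718399e-01  2.11563821e-01  1.93934904e+00  7.24804540e-05
  9.90780692e-01 -1.08319094e+00]
sock [188.41629489 296.40188799]
knob [282.4368136 256.2412542]
piv [233.14702648 265.82001011]
holder [([125.0, 165.2, 336.0, 305.6], 0.59)]
knob [([205.5, 226.6, 296.8, 273.1], 0.71), ([127.6, 165.5, 337.9, 304.4], 0.51), ([463.8, 33.7, 560.0, 106.4], 0.44)]
keeper [([203.3, 227.0, 299.0, 274.6], 0.83)]
```

View pics/w1.png

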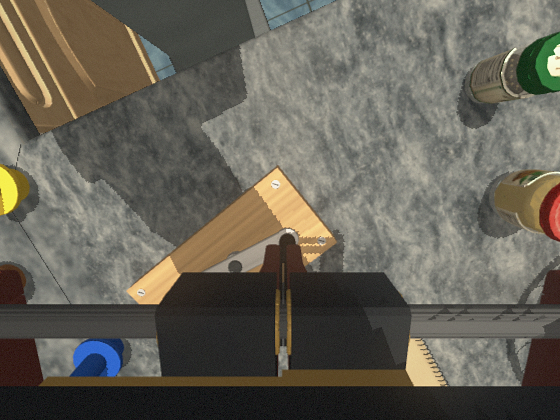

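The wrist view shows the pivot screw at (235,267), which matches my prediction. The knob stands just ahead of the closed fingers at about (287,240). Next I lower the fingers and push.

Emit:
jog_arm(moves=[[[0, 0, 0], [0, 0, 0.05], 0], [[0, 0, 0], [0, 0, 0.1], 0], [[0, 0, 0], [0, 0, 0.152], 0], [[0, 0, 0], [0, 0, 0.152], 0], [[0, 0, 0], [-0.015, 0.001, 0.152], 0], [[0, 0, 0], [-0.022, 0.002, 0.152], 0], [[0, 0, 0], [-0.032, 0.006, 0.152], 0], [[0, 0, 0], [-0.043, 0.009, 0.152], 0], [[0, 0, 0], [-0.054, 0.01, 0.152], 0], [[0, 0, 0], [-0.066, 0.009, 0.152], 0], [[0, 0, 0], [-0.077, 0.006, 0.152], 0], [[0, 0, 0], [-0.087, 0.002, 0.152], 0], [[0, 0, 0], [-0.093, -0.002, 0.152], 0], [[0, 0, 0], [-0.093, -0.002, 0.152], 0], [[0, 0, 0], [-0.093, -0.002, 0.152], 0], [[0, 0, 0], [-0.06, -0.002, 0.152], 0], [[0, 0, 0], [-0.06, -0.002, 0.152], 0], [[0, 0, 0], [-0.06, -0.002, 0.1], 1], [[0, 0, 0], [-0.06, -0.002, 0.05], 1], [[0, 0, 0], [-0.06, -0.002, 0.0], 1]])

```text
t: 4.85
tool_pos: [0.5324, 0.0351, 0.222]
orientation: [-0.0, 0.192, 0.981, -0.0]
ft_force: [1.2, -0.4, 0.0]
finger_gap: 0.0209
grasp_force: 0.0
```

Run:
```python
from h import *
rel([.447,-.316,.24])
```

```text
[0.447, -0.316, 0.24] -> [-0.0535 -0.3574 -0.0177]
```

Emit:
jog_arm(moves=[[[0, 0, 0], [-0.054, -0.357, -0.018], 1], [[0, 0, 0], [-0.054, -0.357, -0.018], 1], [[0, 0, 0], [-0.054, -0.357, -0.018], 1], [[0, 0, 0], [-0.054, -0.357, -0.018], 1], [[0, 0, 0], [-0.054, -0.357, -0.018], 1], [[0, 0, 0], [-0.054, -0.357, -0.018], 1], [[0, 0, 0], [-0.054, -0.357, -0.018], 1], [[0, 0, 0], [-0.054, -0.357, -0.018], 1], [[0, 0, 0], [-0.054, -0.357, -0.018], 1], [[0, 0, 0], [-0.054, -0.357, -0.018], 1], [[0, 0, 0], [-0.054, -0.357, -0.018], 1], [[0, 0, 0], [-0.054, -0.357, -0.018], 1], [[0, 0, 0], [-0.054, -0.357, -0.018], 1]])

```text
t: 6.15
tool_pos: [0.4482, -0.3147, 0.2387]
orientation: [-0.0, 0.192, 0.981, 0.0]
ft_force: [0.2, -0.1, 0.2]
finger_gap: 0.0879
grasp_force: 0.0
```

Run:
```python
from h import *
c=camera('top');w=camera('wrist')
o=get_obs();print(o['tool_pos'],o['orientation'])
# pixel-diff region crop of holder + wrist
a=cv2.resize(c['pixels'][165:255,235:335],(540,486),interpolation=cv2.INTER_CUBIC)
b=cv2.resize(w['pixels'],(260,195))
cv=np.zeros((486,800,3),np.uint8);cv[:,:540]=a;cv[:195,540:]=b
cv2.imwrite('pics/c2.png',cv2.cvtColor(cv,cv2.COLOR_RGB2BGR))
print('wrist spindle top pred',proj(w,[.447,-.316,.13]))
for m in masks_of(w,'spindle'): print(m['rect'],m['p'])
rel([.447,-.316,.086])
```

```text
[ 0.44810181 -0.31515041  0.23873453] [ 1.85489229e-05  1.92128122e-01  9.81369851e-01 -1.72565291e-06]
wrist spindle top pred [280.93431311 214.83385954]
[150.9, 93.3, 228.3, 151.4] 0.95
[348.2, 255.6, 369.5, 291.6] 0.81
[256.5, 169.9, 308.8, 229.6] 0.71
[281.6, 39.1, 340.5, 114.5] 0.6
[0.447, -0.316, 0.086] -> [ 0.0007 -0.001   0.1527]
```

View pics/c2.png

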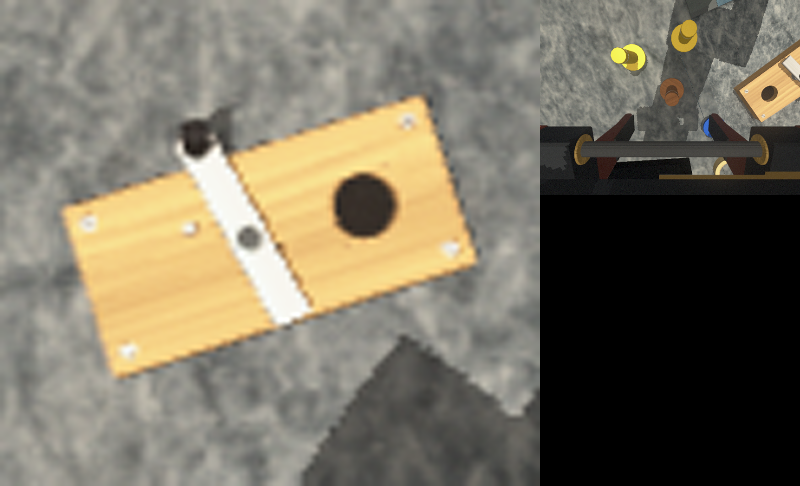

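The keeper is now open at about 1.25 rad, well clear of the fully visible socket at crop (364,205). The wrist inset shows the wooden spindle centred between the fingers. Next I grasp it.

Emit:
jog_arm(moves=[[[0, 0, 0], [0.001, -0.001, 0.04], 1], [[0, 0, 0], [0.001, -0.001, 0.08], 1], [[0, 0, 0], [0.001, -0.001, 0.12], 1], [[0, 0, 0], [0.001, -0.001, 0.153], 1], [[0, 0, 0], [0.001, -0.001, 0.153], 1], [[0, 0, 0], [0.001, -0.001, 0.153], 1], [[0, 0, 0], [0.001, -0.001, 0.153], 0], [[0, 0, 0], [0.001, -0.001, 0.153], 0], [[0, 0, 0], [0.001, -0.001, 0.153], 0], [[0, 0, 0], [0.001, -0.001, 0.153], 0], [[0, 0, 0], [0.001, -0.001, 0.153], 0], [[0, 0, 0], [0.001, -0.001, 0.153], 0], [[0, 0, 0], [0.001, -0.001, 0.153], 0], [[0, 0, 0], [0.001, -0.001, 0.153], 0]], grip_force=45)

```text
t: 7.7
tool_pos: [0.4465, -0.3163, 0.0856]
orientation: [-0.0, 0.193, 0.981, 0.0]
ft_force: [-1.3, -2.9, -3.2]
finger_gap: 0.0274
grasp_force: 39.3
```

Run:
```python
from h import *
c=camera('top')
P=c['pixels'].astype(int)[190:216,288:318].astype(np.uint8)
P=cv2.resize(P,None,fx=8,fy=8,interpolation=cv2.INTER_CUBIC)
g=(P.max(2)<110).astype(np.uint8)
n,l,s,cc=cv2.connectedComponentsWithStats(g);i=1+s[1:,4].argmax();print(s[i],s[1:,4])
u=288+(cc[i][0]+.5)/8-.5;v=190+(cc[i][1]+.5)/8-.5;S=ray(c,u,v,.036);print(u,v,S)
rel([S[0],S[1],.20],[S[0],S[1],.126])
o=get_obs();print(o['tool_pos'],o['finger_gap'],o['grasp_force'])
```

```text
[  73   59   88   91 6340] [  47   46 6340]
301.96336750788646 202.64666798107257 [ 0.54733421 -0.08871544  0.036     ]
[np.float64(0.5473342096812072), np.float64(-0.08871544466740477), 0.2] -> [-0.0073  0.2488 -0.1144]
[np.float64(0.5473342096812072), np.float64(-0.08871544466740477), 0.126] -> [-0.0074  0.2488 -0.0404]
[ 0.44642673 -0.31625901  0.08558013] 0.02702378634509194 44.996328949928284
```

Emit:
jog_arm(moves=[[[0, 0, 0], [0, 0, -0.03], 0], [[0, 0, 0], [0, 0, -0.07], 0], [[0, 0, 0], [0, 0.0, -0.11], 0], [[0, 0, 0], [-0.001, 0.04, -0.115], 0], [[0, 0, 0], [-0.002, 0.08, -0.115], 0], [[0, 0, 0], [-0.004, 0.12, -0.115], 0], [[0, 0, 0], [-0.005, 0.16, -0.115], 0], [[0, 0, 0], [-0.006, 0.2, -0.115], 0], [[0, 0, 0], [-0.007, 0.235, -0.115], 0], [[0, 0, 0], [-0.007, 0.249, -0.115], 0], [[0, 0, 0], [-0.007, 0.249, -0.115], 0], [[0, 0, 0], [-0.007, 0.249, -0.08], 0], [[0, 0, 0], [-0.007, 0.249, -0.058], 0], [[0, 0, 0], [-0.007, 0.249, -0.053], 0], [[0, 0, 0], [-0.007, 0.249, -0.053], 0], [[0, 0, 0], [-0.007, 0.249, -0.053], 0]])

```text
t: 9.35
tool_pos: [0.5476, -0.0893, 0.1396]
orientation: [0.001, 0.193, 0.981, -0.0]
ft_force: [-0.2, -0.0, -1.8]
finger_gap: 0.0276
grasp_force: 45.0
```

Run:
```python
from h import *
o=get_obs();print(o['tool_pos'],o['orientation'],o['ft_force'],o['finger_gap'])
s=camera('scene');w=camera('wrist');print(s['cx'],s['cy'])
t=o['tool_pos'];p=proj(s,[t[0],t[1],.05]).astype(int);print(p)
a=s['pixels'][p[1]-40:p[1]+40,p[0]-32:p[0]+32];a=cv2.resize(a,(400,500),interpolation=cv2.INTER_CUBIC)
b=cv2.resize(w['pixels'],(400,300))
cv=np.zeros((500,800,3),np.uint8);cv[:,:400]=a;cv[:300,400:]=b
cv2.imwrite('pics/c3.png',cv2.cvtColor(cv,cv2.COLOR_RGB2BGR))
```

```text
[ 0.54761948 -0.08932067  0.13958273] [ 6.03122171e-04  1.93073633e-01  9.81184083e-01 -6.82391076e-05] [-0.1767901  -0.00415728 -1.82535738] 0.027605887208120947
279.15192287458854 207.56208542249652
[289 194]
```

View pics/c3.png

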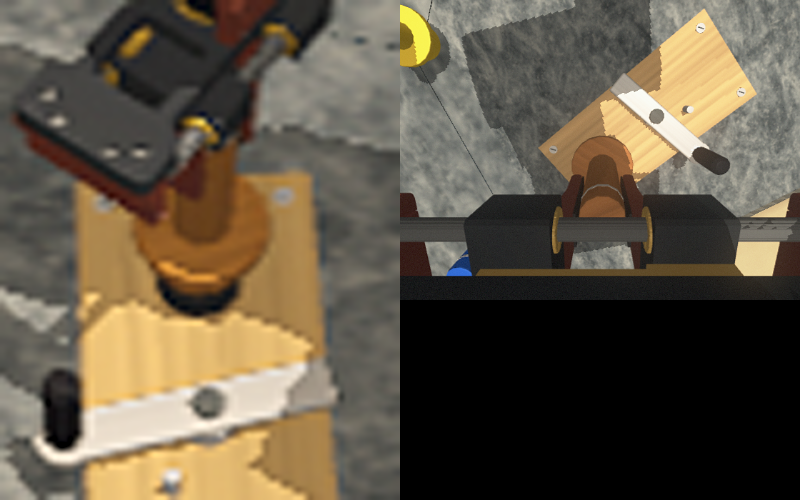

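The spindle hangs over the socket, roughly aligned, with the dark hole just visible under the spigot at crop (200,295). Next I lower it gently to feel for the hole.

Emit:
jog_arm(moves=[[[0, 0, 0], [0, 0, 0.008], 0], [[0, 0, 0], [0, 0, 0.014], 0], [[0, 0, 0], [0, 0, 0.017], 0], [[0, 0, 0], [0, 0, 0.019], 0], [[0, 0, 0], [0, 0, 0.02], 0], [[0, 0, 0], [0, 0, 0.02], 0]])

```text
t: 10.05
tool_pos: [0.547, -0.0884, 0.1185]
orientation: [-0.0, 0.193, 0.981, 0.0]
ft_force: [-0.6, -0.1, -2.8]
finger_gap: 0.0273
grasp_force: 45.0
```

Emit:
jog_arm(moves=[[[0, 0, 0], [0, 0, 0.001], 0], [[0, 0, 0], [0, 0, 0.002], 0], [[0, 0, 0], [0, 0, 0.003], 0], [[0, 0, 0], [0, 0, 0.003], 0]])

```text
t: 10.45
tool_pos: [0.547, -0.0885, 0.1156]
orientation: [-0.0, 0.193, 0.981, -0.0]
ft_force: [0.7, 0.1, -1.7]
finger_gap: 0.0274
grasp_force: 45.0
```

Emit:
jog_arm(moves=[[[0, 0, 0], [0, 0, 0.002], 0], [[0, 0, 0], [0, 0, 0.004], 0], [[0, 0, 0], [0, 0, 0.006], 0], [[0, 0, 0], [0, 0, 0.007], 0], [[0, 0, 0], [0, 0, 0.007], 0]])

```text
t: 10.95
tool_pos: [0.5472, -0.0885, 0.1089]
orientation: [0.0, 0.193, 0.981, -0.0]
ft_force: [-1.5, 0.1, 2.3]
finger_gap: 0.0273
grasp_force: 45.0
```

Emit:
jog_arm(moves=[[[0, 0, 0], [0, 0, 0.001], 0], [[0, 0, 0], [0, 0, 0.002], 0], [[0, 0, 0], [0, 0, 0.003], 0], [[0, 0, 0], [0, 0, 0.004], 0], [[0, 0, 0], [0, 0, 0.005], 0], [[0, 0, 0], [0, 0, 0.006], 0], [[0, 0, 0], [0, 0, 0.007], 0], [[0, 0, 0], [0, 0, 0.008], 0], [[0, 0, 0], [0, 0, 0.009], 0], [[0, 0, 0], [0, 0, 0.01], 0], [[0, 0, 0], [0, 0, 0.01], 0]])

```text
t: 12.05
tool_pos: [0.5472, -0.0885, 0.0989]
orientation: [0.0, 0.193, 0.981, -0.0]
ft_force: [-0.7, 0.6, 3.8]
finger_gap: 0.0274
grasp_force: 45.0
```

Emit:
jog_arm(moves=[[[0, 0, 0], [0, 0, 0.0005], 0], [[0, 0, 0], [0, 0, 0.001], 0], [[0, 0, 0], [0, 0, 0.0015], 0], [[0, 0, 0], [0, 0, 0.002], 0], [[0, 0, 0], [0, 0, 0.0025], 0], [[0, 0, 0], [0, 0, 0.0025], 0]])

```text
t: 12.65
tool_pos: [0.5474, -0.0885, 0.0976]
orientation: [0.0, 0.193, 0.981, 0.0]
ft_force: [-6.1, 1.5, 17.1]
finger_gap: 0.0277
grasp_force: 45.0
```

Force rises to 17 N at z = 0.0976, where the flange should be flush. I release and rise.

Emit:
jog_arm(moves=[[[0, 0, 0], [0, 0, -0.001], 0], [[0, 0, 0], [0, 0, -0.001], 1], [[0, 0, 0], [0, 0, -0.001], 1], [[0, 0, 0], [0, 0, -0.001], 1], [[0, 0, 0], [0, 0, -0.001], 1], [[0, 0, 0], [0, 0, -0.001], 1], [[0, 0, 0], [0, 0, -0.03], 1], [[0, 0, 0], [0, 0, -0.07], 1], [[0, 0, 0], [0, 0, -0.11], 0], [[0, 0, 0], [-0.02, 0.08, -0.11], 0], [[0, 0, 0], [-0.05, 0.13, -0.11], 0], [[0, 0, 0], [-0.05, 0.13, -0.11], 0], [[0, 0, 0], [-0.05, 0.13, -0.11], 0]])

```text
t: 13.95
tool_pos: [0.6457, 0.0161, 0.2063]
orientation: [0.001, 0.191, 0.982, 0.001]
ft_force: [0.5, -0.4, -0.5]
finger_gap: 0.0471
grasp_force: 0.0
```

Run:
```python
from h import *
o=get_obs();print(o['tool_pos'],o['finger_gap'])
s=camera('scene');w=camera('wrist')
a=s['pixels'][150:260,250:338];a=cv2.resize(a,(400,500),interpolation=cv2.INTER_CUBIC)
b=cv2.resize(w['pixels'],(400,300))
cv=np.zeros((500,800,3),np.uint8);cv[:,:400]=a;cv[:300,400:]=b
cv2.imwrite('pics/c4.png',cv2.cvtColor(cv,cv2.COLOR_RGB2BGR))
print(proj(s,[.5806,.0168,.105]),proj(w,[.5806,.0168,.105]))
print(proj(s,[.5473,-.089,.142]),proj(s,[.5473,-.089,.154]))
```

```text
[0.64570426 0.01613719 0.20632516] 0.047124410587653806
[268.10697518 215.16567476] [255.84281393 147.01705882]
[289.89698687 177.76263134] [290.00119788 175.37438378]
```

View pics/c4.png

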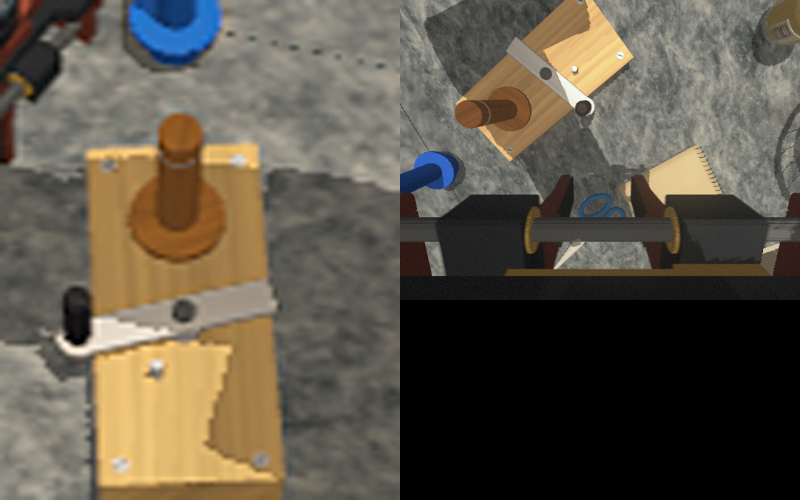

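The spindle stands upright with its flange on the block at crop (178,218), and the knob is at (77,315). The wrist view confirms the knob prediction. Next I close the keeper from the far side.

Emit:
jog_arm(moves=[[[0, 0, 0], [0.008, -0.024, 0.0], 0], [[0, 0, 0], [0.008, -0.024, 0.0], 0], [[0, 0, 0], [0.008, -0.024, 0.04], 0], [[0, 0, 0], [0.008, -0.024, 0.08], 0], [[0, 0, 0], [0.008, -0.024, 0.121], 0], [[0, 0, 0], [0.008, -0.024, 0.121], 0], [[0, 0, 0], [0.025, -0.024, 0.121], 0], [[0, 0, 0], [0.038, -0.024, 0.121], 0], [[0, 0, 0], [0.047, -0.02, 0.121], 0], [[0, 0, 0], [0.058, -0.016, 0.121], 0], [[0, 0, 0], [0.069, -0.013, 0.121], 0], [[0, 0, 0], [0.08, -0.0125, 0.121], 0], [[0, 0, 0], [0.092, -0.0125, 0.121], 0], [[0, 0, 0], [0.103, -0.016, 0.121], 0], [[0, 0, 0], [0.111, -0.02, 0.121], 0], [[0, 0, 0], [0.116, -0.023, 0.121], 0], [[0, 0, 0], [0.119, -0.025, 0.121], 0], [[0, 0, 0], [0.119, -0.025, 0.121], 0]])

```text
t: 15.85
tool_pos: [0.5236, 0.0346, 0.0853]
orientation: [0.001, 0.193, 0.981, 0.0]
ft_force: [4.0, 1.8, 0.2]
finger_gap: 0.001
grasp_force: 1.7
```

Emit:
jog_arm(moves=[[[0, 0, 0], [0.001, 0, 0], 0], [[0, 0, 0], [0.002, 0, 0], 0], [[0, 0, 0], [0.003, 0, 0], 0], [[0, 0, 0], [0.003, 0, 0], 0]])

```text
t: 16.25
tool_pos: [0.5234, 0.0348, 0.0855]
orientation: [0.003, 0.193, 0.981, -0.0]
ft_force: [11.2, -6.6, -5.8]
finger_gap: 0.0008
grasp_force: 6.3
```

The tool no longer advances and the force has risen, so the keeper is at its stop. I back off and check.

Emit:
jog_arm(moves=[[[0, 0, 0], [-0.01, 0, 0], 0], [[0, 0, 0], [-0.03, 0, 0], 0], [[0, 0, 0], [-0.03, 0, 0], 0], [[0, 0, 0], [-0.03, 0, -0.05], 0], [[0, 0, 0], [-0.03, 0, -0.1], 0], [[0, 0, 0], [-0.03, 0.04, -0.14], 0], [[0, 0, 0], [-0.03, 0.09, -0.14], 0], [[0, 0, 0], [-0.03, 0.14, -0.14], 0], [[0, 0, 0], [-0.03, 0.18, -0.14], 0], [[0, 0, 0], [-0.03, 0.18, -0.14], 0], [[0, 0, 0], [-0.03, 0.18, -0.14], 0]])

```text
t: 17.35
tool_pos: [0.6145, 0.1916, 0.224]
orientation: [-0.001, 0.192, 0.981, -0.001]
ft_force: [-0.3, -0.1, -0.5]
finger_gap: 0.0005
grasp_force: 0.0
```

Run:
```python
from h import *
o=get_obs();print(o['tool_pos'],o['ft_force'])
s=camera('scene');c=camera('top')
a=cv2.resize(s['pixels'][150:270,250:346],(400,500),interpolation=cv2.INTER_CUBIC)
b=cv2.resize(c['pixels'][165:255,235:335],(400,360),interpolation=cv2.INTER_CUBIC)
cv=np.zeros((500,800,3),np.uint8);cv[:,:400]=a;cv[:360,400:]=b
cv2.imwrite('pics/c5.png',cv2.cvtColor(cv,cv2.COLOR_RGB2BGR))
k=np.array([.5057,.0447,.105]);print((proj(s,k)-[250,150])*500/120,(proj(c,k)-[235,165])*4+[400,0])
```

```text
[0.61448981 0.19160966 0.22396475] [-0.28379729 -0.06702688 -0.52057026]
[179.19544529 335.58485588] [504.17134085 196.05115159]
```

View pics/c5.png

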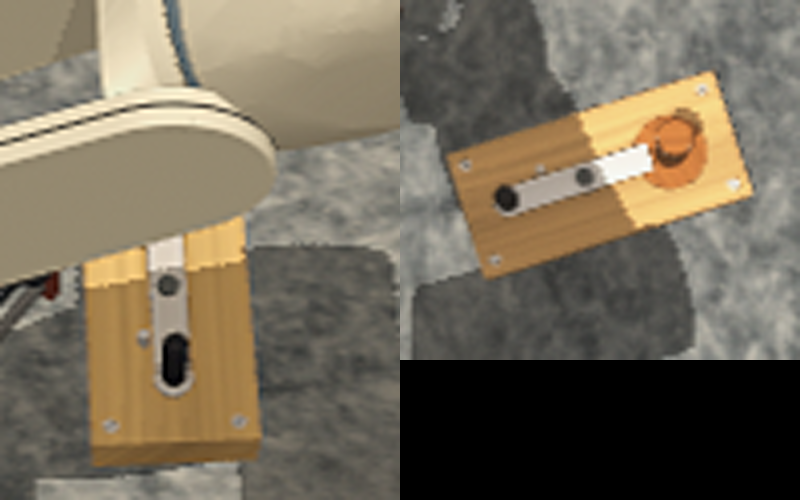

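The keeper lies parallel to the block edges with its tip over the flange at (650,157). The knob at (506,198) is where it should be at angle 0.

```bash
python3 -c "
from h import *
print(finish_job())"
```

```text
the job is handed in; nothing more can be done
None
```

The job is handed in: the wooden spindle is seated flush in the socket and the keeper is turned fully back over its flange, with the pepper pot, mustard jar and tape roll not touched.

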